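# Load a battery stick into the sprung bay of the scanner charger

### The job

Put the green battery stick from the caddy on charge in the empty bay of the charger: slide its flat end in under the strap against the spring, push the spring back, tip the studded end down past the lip, and let the spring hold the stick there, flat on the bay floor with its stud on the fixed contact. Do not push the spring back to its stop, do not force the stick, and leave the things round about where they stand.

Things in the scene. Friction and masses are not known exactly. Their poses are not given: they have to be found in the camera images.
- stick: Green battery stick to load: a round can 28 mm in diameter, 104 mm long, with a steel stud (12 mm in diameter, 4 mm long) on one end, 108 mm in all, about 0.16 kg. Origin on its axis at the middle of the 108 mm; x runs along the axis to the stud end (white band); the other end is flat (black band). It may be rolled about its axis in any way.
- charger: Grey two-bay battery charger on a black base, 174 x 122 mm, up to 51 mm high, fixed to the counter. Origin at counter height, z up; x runs along the bays from the spring end to the fixed-contact end (red plus marks); y to its left. The empty bay is at y = +31 mm; the bay at y = -31 mm holds a charged stick, built in, that shows how a stick lies.
- bay (a point): Where the loaded stick's origin belongs in the empty bay, axes as the charger's. From here, mm: bay floor z -14; fixed contact face x +54; strap across the bay x -64 to -48; lip x +46 to +67; side guides 32 apart, up to z +5 and then flared to z +10, at x -88 to -28 and +28 to +54; between them open finger recesses, floor z -19.
- lip_edge (a point): Inner lower edge of the lip over the fixed-contact end of the empty bay, at mid width: 30 mm above the bay floor; the lip is 5 mm thick. Axes as the charger's.
- strap_edge (a point): Inner lower edge of the strap over the spring end of the empty bay, at mid width: 34 mm above the bay floor; the strap is 5 mm thick. Strap and lip edges are 94 mm apart, less than the stick, so the flat end goes in under the strap with the stick pitched 24 to 28 degrees, stud end up over the lip.
- spring_contact (a joint): Push-back of the empty bay's spring contact, m: 0 at rest, growing towards -x of the charger, stop at 0.018. A brass disc, 18 mm in diameter, centred 14 mm above the floor, its face at rest 50 mm to the -x side of point bay. Pushes 2.7 N at rest plus 0.9 N per mm. With a stick loaded it reads 0.004; passing the lip takes 11 to 15 mm.
- caddy: Black caddy, 126 x 50 mm, fixed, in which the stick lies level at the start, its axis 24 mm above the counter, on two saddles (each 22 mm long, 19 mm high, 45 mm wide, 43 mm either side of the middle); between them only the 4 mm base plate. Origin under its centre, x along the stick to the stud.
- scanner: Black hand scanner lying on the counter, about 63 x 201 mm, up to 58 mm high; bystander.
- tag_roll: Pink roll of tags, 67 mm in diameter, 28 mm high, lying flat; bystander.
- call_bell: Steel call bell, 84 mm in diameter, 62 mm high; bystander.
- button_tin: Round dark blue tin, 72 mm in diameter, 33 mm high; bystander.
- stapler: Red and black stapler, 145 x 34 x 47 mm; bystander.
- stud_end (a point): The middle of the stud's tip, 54 mm along +x from the stick's origin.
Things that resemble listed ones, but are neither listed nor needed, are in the scene too. Several things have the shape of the stick; the one meant has the colours described above.

How it is judged:
By the outcome, as a careful person would: the job done as asked, in the order asked, and still so for the second after the job is handed in, with the robot touching nothing.
It also fails if it takes over 48 s, if anything falls off the work surface, if the arm or the gripper's body presses on something with over 40 N, if the wrist force passes 120 N, or if a joint passes its speed limit or range.

### The arm

A 6-joint arm with a two-finger parallel gripper is mounted at the origin on the work surface; the furniture and walls round the work are solid. World frame = base frame: x ahead of the robot, y to its left, z up, the work surface at z = 0. Lengths are in mm, angles in degrees, forces in N, time in s.
With the tool pointing down it reaches from about 300 to 850 mm from the base axis. Payload 4.2 kg.
Tool frame: the origin (TCP) lies midway between the tips of the shut fingers; the grasp point (between the pads) lies 19 mm behind it; z points along the fingers, y is the line along which they close (so a half turn about z gives the same grasp; the last joint's range is limited). The gripper opens to 91 mm and grips with 3 to 60 N. Pads are 32 mm wide; open, the fingers measure 118 mm over their backs; the gripper's body (76 mm by 178 mm) begins 60 mm behind the grasp point.
Start: joints at [75.401, 18.312, 89.639, -0, 72.044, -1.146], TCP at [133.774, 559.239, 213.976] pointing down, gripper open.
Joint ranges: [-177.97, 177.97], [-48.28, 115.42], [12.27, 149.76], [-77.06, 257.06], [2.81, 150.46], [-146.56, 146.56]. Speed limits (degrees/s): [147.25, 147.25, 180, 180, 180, 180].

### API

Orientations are given as [roll, pitch, yaw] about the fixed x, y, z axes, in that order (R = Rz(yaw) Ry(pitch) Rx(roll)).
In Python, from workcell import env gives the robot as it stands.
- The arm moves only by the shell command python3 -m jog 'ROWS' [FORCE]. ROWS is a JSON object of lists of equal length, an entry for each row: "jaw": the finger opening in mm, from 0 to 91.2; "slide": the shift along the tool's x, y, z in units of 30 mm (1.0 is 30 mm), a list of three; "spin": the turn about the tool's z in units of 8 degrees (1.0 is 8 degrees). In form: {"jaw": [jaw, ...], "slide": [[dx, dy, dz], ...], "spin": [spin, ...]}. A call has 1 to 10 rows; each row shifts and turns the commanded pose from where the row before left it, along the tool's axes as they then stand; what a row does not reach is not made up. A row lasts 1/10 s, in which the tool goes at most 50 mm and 8.59 degrees, less where a joint would pass 70% of its speed; a pose out of reach is approached as far as the arm can. A call is refused whole if a number of a shift passes 1 or a number of a turn 1, either way. A call with a gripper value outside its range is refused whole. The fingers move at their own pace and stop on an object; FORCE is the grip in N (left out, the last holds). Time passes only in rows, so rows that do not move let the fingers close. It gives the time, the measured TCP pose, the force, the opening and the grip force at its end, in the units of the state.
- env.state(): the state, without advancing time (a new reading comes with each control period).
- env.grab_frame(name): name is "scene" or "top" or "wrist"; returns the picture (384x512x3 uint8, red, green, blue); there is no depth.
- env.camera_model(name): a dict with "fx", "fy", "cx", "cy" (pixels), "camera_from_world" (4x4, takes a point from world to camera coordinates). Camera axes: x right, y up, looking along -z (the intrinsics and any distortion apply to the point x, -y, -z); pixel columns grow to the right and rows downward; lengths in mm; the calibration is good to about 2 mm. A picture is of the moment at which its call begins: read the wrist's pose just before it. camera_model takes no time and is no camera call; for the wrist camera it gives the pose at the moment of the call.
- env.job_done(): hands the job in; it is judged then, once.
The state is a dict: "time_s": time; "qpos": joint angles; "qvel": joint speeds; "effort": joint torques, N m; "ee_pos": TCP position; "ee_rot": TCP orientation; "force": force on the tool from outside, world axes, zero at the start; "torque": the same for the moment, N m; "gripper_width": finger opening in mm; "gripper_force": force on a finger pad.
Only numpy, scipy, OpenCV 4.12 (cv2) and the standard library are available. Lean on these libraries where they do the work, as an engineer would, in place of code of your own. Each camera call takes 0.05 s, during which the arm holds its last target. There are 200 camera calls.

## Working session

There is one attempt and no reset: what is moved stays moved. The work goes in short steps, Python scripts to look and compute and a shell command to move; the robot and the scene stay as the last step left them, time stands still between calls to the robot, and variables do not carry over. Pictures are saved under pics/ and viewed, at most 10 in all, crops included, and the job is handed in when it is done.

```bash
ls; mkdir -p pics
python3 - <<'E'
from workcell import env
import cv2,numpy as np
s=env.state();print({k:np.round(v,3).tolist() for k,v in s.items()})
a=env.grab_frame("scene");b=env.grab_frame("top")
for n,i in(("scene",a),("top",b)):
    cv2.imwrite(f"pics/{n}0.png",i[:,:,::-1])
    m=env.camera_model(n);print(n,m)
cv2.imwrite("pics/both.png",np.vstack([a,b])[:, :, ::-1][:,:]) if 0 else None
E
```

```text
pics
{'time_s': 0.0, 'qpos': [75.404, 18.352, 89.706, 0.001, 72.045, -1.145], 'qvel': [-0.136, 0.013, -0.013, 0.04, 0.09, -0.038], 'effort': [-0.003, -41.247, -23.198, 0.072, 0.046, -0.0], 'ee_pos': [133.615, 558.735, 213.115], 'ee_rot': [-179.896, -0.003, 166.548], 'force': [-1.108, -0.23, 0.515], 'torque': [0.021, 0.006, -0.016], 'gripper_force': 0.0, 'gripper_width': 91.246}
scene {'fx': 488.47868297109534, 'fy': 488.47868297109534, 'cx': 252.66958168613283, 'cy': 184.97724112485497, 'camera_from_world': array([[ 8.25753841e-01, -5.63983370e-01,  7.30426317e-03,
        -3.04262370e+02],
       [ 3.42260418e-01,  5.11328432e-01,  7.88289947e-01,
        -2.27478929e+02],
       [-4.48317298e-01, -6.48433492e-01,  6.15260600e-01,
        -1.03996333e+03],
       [ 0.00000000e+00,  0.00000000e+00,  0.00000000e+00,
         1.00000000e+00]])}
top {'fx': 349.27027501902444, 'fy': 349.27027501902444, 'cx': 256.41755810530714, 'cy': 193.59498780402038, 'camera_from_world': array([[-5.78370926e-02, -9.98318892e-01, -3.77631538e-03,
         1.16055157e+02],
       [ 9.75085999e-01, -5.73017280e-02,  2.14298406e-01,
        -4.37345309e+02],
       [-2.14154536e-01,  8.71216448e-03,  9.76760939e-01,
        -8.45639323e+02],
       [ 0.00000000e+00,  0.00000000e+00,  0.00000000e+00,
         1.00000000e+00]])}
```

View pics/scene0.png

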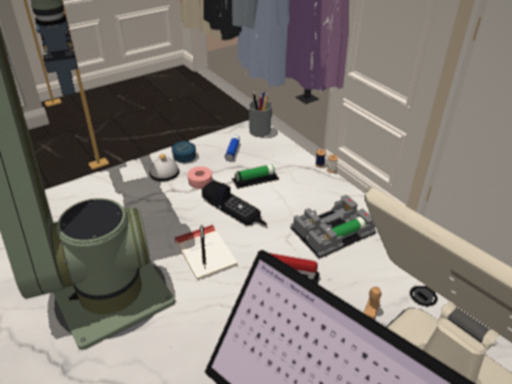

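View pics/top0.png

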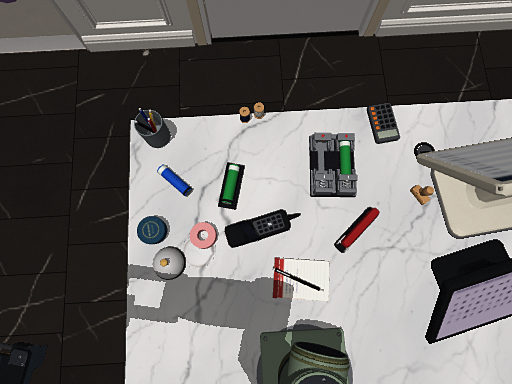

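Candidates: the green stick in the black caddy at top (231,185) / scene (255,174), the built-in green stick in the charger at top (346,158) / scene (347,228), and a blue stick at top (175,180) / scene (232,148). By the description I choose the one in the caddy. Next I check it in a close crop and take rough positions.

```bash
cat > h.py <<'E'
import numpy as np,cv2
from workcell import env
def ray(m,u,v):
    T=np.array(m["camera_from_world"]);R,t=T[:3,:3],T[:3,3]
    d=np.array([(u-m["cx"])/m["fx"],-(v-m["cy"])/m["fy"],-1.]);return -R.T@t,R.T@d
def onz(m,p,z):
    o,d=ray(m,*p);return o+d*(z-o[2])/d[2]
def tri(rs):
    A=np.zeros((3,3));b=np.zeros(3)
    for o,d in rs:
        d=d/np.linalg.norm(d);P=np.eye(3)-np.outer(d,d);A+=P;b+=P@o
    x=np.linalg.solve(A,b);return x,[float(np.linalg.norm(np.cross(x-o,d/np.linalg.norm(d)))) for o,d in rs]
def proj(m,X):
    T=np.array(m["camera_from_world"]);c=T[:3,:3]@np.array(X)+T[:3,3]
    return np.array([m["cx"]+m["fx"]*c[0]/-c[2],m["cy"]-m["fy"]*c[1]/-c[2]])
def greens(img,amin=60):
    h=cv2.cvtColor(img,cv2.COLOR_RGB2HSV);k=cv2.inRange(h,(50,110,40),(80,255,255))
    n,l,s,c=cv2.connectedComponentsWithStats(k);out=[]
    for i in range(1,n):
        if s[i,4]>=amin:
            cn=cv2.findContours((l==i).astype(np.uint8),0,2)[0][0];out.append((s[i,4],c[i],cv2.minAreaRect(cn)))
    return out
E
python3 - <<'E'
from h import *
im={n:cv2.cvtColor(cv2.imread(f"pics/{n}0.png"),4) for n in("scene","top")}
for n in im:
    for g in greens(im[n],40): print(n,g, onz(env.camera_model(n),g[1],30).round(1))
t=cv2.resize(im["top"][110:215,205:365],(800,525),interpolation=cv2.INTER_CUBIC)
cv2.imwrite("pics/crop_top.png",t[:,:,::-1])
print(env.camera_model("wrist"))
E
```

```text
scene (np.int32(260), array([253.62692308, 173.15769231]), ((253.3654022216797, 173.32691955566406), (9.413573265075684, 28.82906723022461), 78.69007110595703)) [471.1 146.1  30. ]
scene (np.int32(274), array([346.40875912, 227.43430657]), ((346.45001220703125, 227.85003662109375), (12.016655921936035, 26.246904373168945), 71.56505584716797)) [ 532.1 -154.7   30. ]
top (np.int32(296), array([344.93918919, 159.46959459]), ((345.0, 159.0), (28.0, 10.0), 90.0)) [ 526.3 -150.5   30. ]
top (np.int32(306), array([230.04575163, 184.54248366]), ((230.06634521484375, 184.43504333496094), (10.197518348693848, 29.871519088745117), 11.888657569885254)) [475.6 157.9  30. ]
{'fx': 285.2797081050684, 'fy': 285.2797081050684, 'cx': 259.0789666786254, 'cy': 189.81335586936837, 'camera_from_world': array([[ 2.32962080e-01,  9.72483246e-01, -2.23712921e-03,
        -5.73596733e+02],
       [-9.32105094e-01,  2.22632144e-01, -2.85683430e-01,
         3.28033977e+01],
       [-2.77324292e-01,  6.86386454e-02,  9.58321435e-01,
        -3.91804964e+02],
       [ 0.00000000e+00,  0.00000000e+00,  0.00000000e+00,
         1.00000000e+00]])}
```

View pics/crop_top.png

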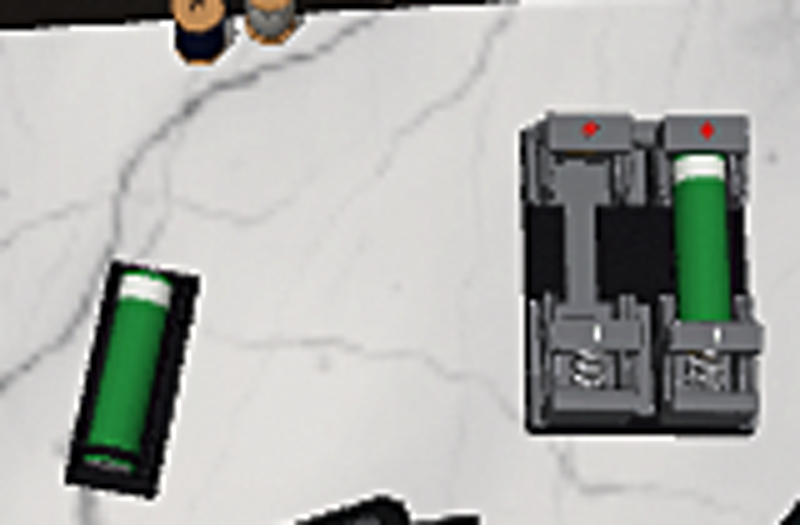

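The crop shows the chosen stick in its black caddy: green body, white band (stud end) at the top, near (145,288), and black band at the bottom, near (110,455). The empty bay is the left one, near (580,260), with its lip and red plus at the top. Moving over the caddy.

```bash
python3 -m jog '{"jaw":[60,60,60,60,60,60,60,60,60,60],"slide":[[-0.9,-0.7,0],[-0.9,-0.7,0],[-0.9,-0.7,0],[-0.9,-0.7,0],[-0.9,-0.7,0],[-0.9,-0.7,0],[-0.9,-0.7,0],[-0.9,-0.7,0],[-0.9,-0.7,0],[-0.9,-0.7,0]],"spin":[0,0,0,0,0,0,0,0,0,0]}'
python3 -m jog '{"jaw":[60,60,60,60,60,60],"slide":[[-0.9,-0.7,0],[-0.9,-0.7,0],[-0.9,-0.7,0],[-0.9,-0.7,0],[0,-0.7,0],[0,0,0]],"spin":[0,0,0,0,0,0]}'
python3 - <<'E'
from h import *
T=env.camera_model("wrist");R=np.array(T["camera_from_world"]);print("cam",-R[:3,:3].T@R[:3,3],proj(T,[474,150,24]),proj(T,[528,-152,24]))
w=env.grab_frame("wrist");cv2.imwrite("pics/w1.png",w[:,:,::-1]);np.save("w1.npy",R)
for g in greens(w):print(g, onz(T,g[1],24).round(1))
E
```

```text
time_s: 1.1
ee_pos: [348.0, 290.9, 213.7]
ee_rot: [-180.0, -0.0, 166.6]
force: [-0.7, -0.1, 0.5]
gripper_width: 60.1
gripper_force: 0.0
time_s: 1.7
ee_pos: [427.6, 162.9, 213.4]
ee_rot: [-179.9, -0.1, 166.4]
force: [-0.9, 0.3, 0.1]
gripper_width: 60.2
gripper_force: 0.0
cam [349.80650022 181.64082111 383.90951364] [258.59098503 205.18492785] [ 66.70990222 284.88929136]
(np.int32(111), array([263.18018018, 183.76576577]), ((264.5, 185.0), (10.0, 15.0), 90.0)) [446.6 162.9  24. ]
(np.int32(192), array([259.41666667, 217.33854167]), ((259.0, 218.5), (27.0, 8.0), 90.0)) [491.2 147.   24. ]
```

View pics/w1.png

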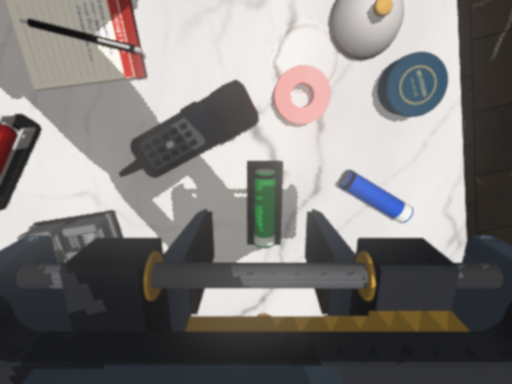

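The wrist view shows the caddy stick between the fingers, columns about 251–277 and rows 168–247, with its white end at the bottom (265,242). The charger is at lower left near (75,240). Now I triangulate across the three cameras.

Run:
```python
from h import *
ms={n:env.camera_model(n) for n in("scene","top","wrist")}
ims={n:cv2.cvtColor(cv2.imread(f"pics/{f}.png"),4) for n,f in(("scene","scene0"),("top","top0"),("wrist","w1"))}
def ends(img,box):
    x0,y0,x1,y1=box;h=cv2.cvtColor(img,cv2.COLOR_RGB2HSV)
    k=np.zeros(h.shape[:2],np.uint8);k[y0:y1,x0:x1]=cv2.inRange(h,(45,90,25),(85,255,255))[y0:y1,x0:x1]
    ys,xs=np.nonzero(k);P=np.c_[xs,ys].astype(float);c=P.mean(0);d=np.linalg.svd(P-c,full_matrices=0)[2][0]
    t=(P-c)@d;return c,d,t.min(),t.max(),len(P)
box={"cad":{"scene":(230,160,280,190),"top":(215,160,246,210),"wrist":(245,160,283,250)},"chg":{"scene":(325,212,368,242),"top":(335,140,357,178)}}
for k,b in box.items():
    E={}
    for n in b:
        c,d,a,z,N=ends(ims[n],b[n])
        e=[c+d*a,c+d*z]
        w=[onz(ms[n],q,28)[0] for q in e]
        if w[0]>w[1]:e=e[::-1]
        E[n]=(c,*e);print(k,n,N,c.round(1),[q.round(1) for q in e])
    for i,l in enumerate(("cen","flat","stud")):
        x,r=tri([ray(ms[n],*E[n][i]) for n in b]);print(k,l,x.round(1),np.round(r,1))
```

```text
cad scene 290 [253.6 173.3] [array([238.6, 176.2]), array([267.7, 170.6])]
cad top 350 [230.  184.7] [array([226.2, 203. ]), array([234.4, 163.9])]
cad wrist 756 [262.6 209.3] [array([262.6, 180. ]), array([262.5, 236. ])]
cad cen [479.4 156.9  20.7] [1.3 2.6 3.5]
cad flat [435.4 167.4  22.4] [1.1 7.6 7.1]
cad stud [526.3 146.4  17.6] [6.1 8.8 3.4]
chg scene 299 [346.2 227.5] [array([333.1, 231.5]), array([358.9, 223.6])]
chg top 318 [344.9 158.8] [array([345.4, 173.2]), array([344.3, 139.9])]
chg cen [ 531.  -152.6   27.7] [2.2 2.2]
chg flat [ 491.  -148.6   32.2] [3.3 3.3]
chg stud [ 580.3 -155.2   20.6] [4.8 4.8]
```

```bash
python3 -m jog '{"jaw":[60,60,60,60,60,60],"slide":[[0.6,0,0.9],[0.6,0,0.9],[0.4,0,0.9],[0,0,0.5],[0,0,0],[0,0,0]],"spin":[0,0,0,0,0,0]}'
cat >> h.py <<'E'
def wlook(name):
    m=env.camera_model("wrist");w=env.grab_frame("wrist");cv2.imwrite(f"pics/{name}.png",w[:,:,::-1]);np.save(name,np.array(m["camera_from_world"]));return m,w
def stickpts(img,box):
    x0,y0,x1,y1=box;h=cv2.cvtColor(img,cv2.COLOR_RGB2HSV)
    k=np.zeros(h.shape[:2],np.uint8);k[y0:y1,x0:x1]=cv2.inRange(h,(45,90,25),(85,255,255))[y0:y1,x0:x1]
    k=cv2.morphologyEx(k,cv2.MORPH_OPEN,np.ones((3,3)))
    ys,xs=np.nonzero(k);return k,xs,ys
E
python3 - <<'E'
from h import *
m,w=wlook("w2")
k,xs,ys=stickpts(w,(180,100,340,262))
r=range(ys.min(),ys.max()+1)
L={y:(xs[ys==y].min(),xs[ys==y].max()) for y in r if (ys==y).any()}
print(ys.min(),ys.max(),{y:L[y] for y in list(L)[::8]})
c1=cv2.resize(w[100:262,150:370],None,fx=3.5,fy=3.5,interpolation=cv2.INTER_CUBIC);cv2.imwrite("pics/w2c.png",c1[:,:,::-1])
print(env.state()["ee_pos"],env.state()["ee_rot"])
E
```

```text
time_s: 2.35
ee_pos: [381.8, 177.0, 118.3]
ee_rot: [180.0, 0.0, 166.6]
force: [0.7, 0.1, -0.4]
gripper_width: 60.1
gripper_force: 0.0
242 261 {242: (np.int64(269), np.int64(271)), 254: (np.int64(250), np.int64(275))}
[382.28873807 177.01263125 118.76468398] [1.79920127e+02 8.40739377e-02 1.66586039e+02]
```

View pics/w2c.png

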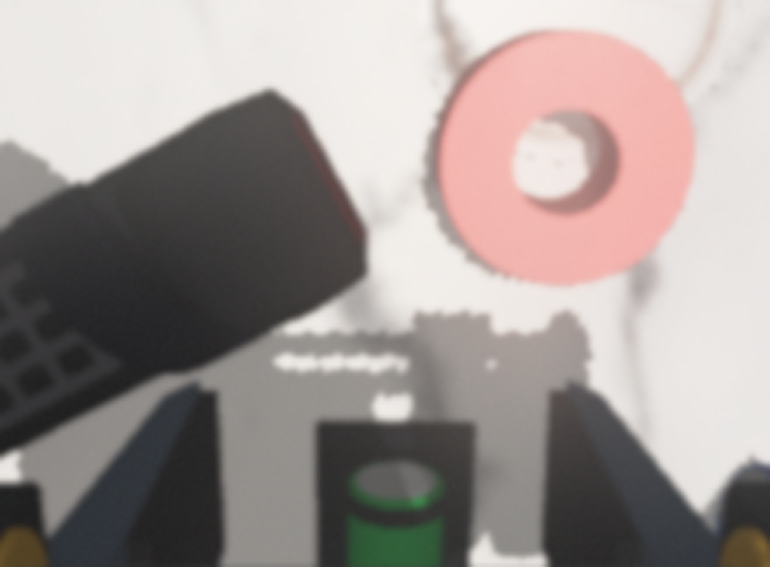

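The tag roll and scanner are in view, and the stick's flat end shows at crop (395,485). I stepped the wrong way, so I go forward over the stick.

```bash
python3 -m jog '{"jaw":[60,60,60,60,60,60],"slide":[[-0.9,0,0],[-0.9,0,0],[-0.9,0,0],[-0.6,0,0],[0,0,0],[0,0,0]],"spin":[0,0,0,0,0,0]}'
cat >> h.py <<'E'
def colmask(img,box,lo=(45,90,25),hi=(85,255,255)):
    x0,y0,x1,y1=box;h=cv2.cvtColor(img,cv2.COLOR_RGB2HSV);k=cv2.inRange(h[y0:y1,x0:x1],lo,hi)
    return k
E
python3 - <<'E'
from h import *
m,w=wlook("w3");print(env.state()["ee_pos"])
k,xs,ys=stickpts(w,(180,80,340,262))
P=np.c_[xs,ys]
L=[(y,xs[ys==y].min(),xs[ys==y].max()) for y in range(ys.min(),ys.max()+1) if (ys==y).any()]
print(L[::10],L[-1])
c=w[L[0][0]-20:min(L[-1][0]+30,262),262].tolist();print(L[0][0]-20,[sum(q)//3 for q in c])
c1=cv2.resize(w[100:270,150:370],None,fx=3.5,fy=3.5,interpolation=cv2.INTER_CUBIC);cv2.imwrite("pics/w3c.png",c1[:,:,::-1])
E
```

```text
time_s: 3.0
ee_pos: [477.7, 153.2, 118.5]
ee_rot: [180.0, 0.0, 166.5]
force: [0.8, 0.7, -0.8]
gripper_width: 59.8
gripper_force: 0.0
[477.12852265 153.26520307 118.32513702]
[(150, np.int64(253), np.int64(276)), (160, np.int64(251), np.int64(277)), (170, np.int64(251), np.int64(277)), (180, np.int64(250), np.int64(277)), (190, np.int64(250), np.int64(276)), (200, np.int64(250), np.int64(274)), (210, np.int64(250), np.int64(275)), (220, np.int64(250), np.int64(275)), (230, np.int64(254), np.int64(273))] (232, np.int64(261), np.int64(268))
130 [83, 84, 83, 84, 83, 82, 86, 98, 111, 116, 117, 113, 108, 95, 83, 78, 77, 78, 78, 86, 99, 107, 109, 110, 109, 109, 109, 109, 108, 108, 108, 107, 108, 108, 107, 107, 107, 106, 107, 106, 106, 107, 106, 106, 105, 106, 104, 105, 105, 105, 105, 104, 104, 104, 105, 103, 103, 104, 103, 103, 103, 104, 102, 102, 101, 102, 101, 99, 93, 83, 77, 75, 74, 73, 75, 75, 81, 90, 98, 99, 95, 84, 76, 73, 70, 71, 72, 70, 71, 72, 78, 88, 95, 97, 96, 95, 94, 92, 89, 86, 85, 85, 93, 119, 142, 150, 149, 148, 147, 147, 147, 147, 146, 143, 132, 107, 90, 101, 122, 134, 137, 137, 138, 138, 138, 137, 137, 135, 134, 133, 132, 123]
```

View pics/w3c.png

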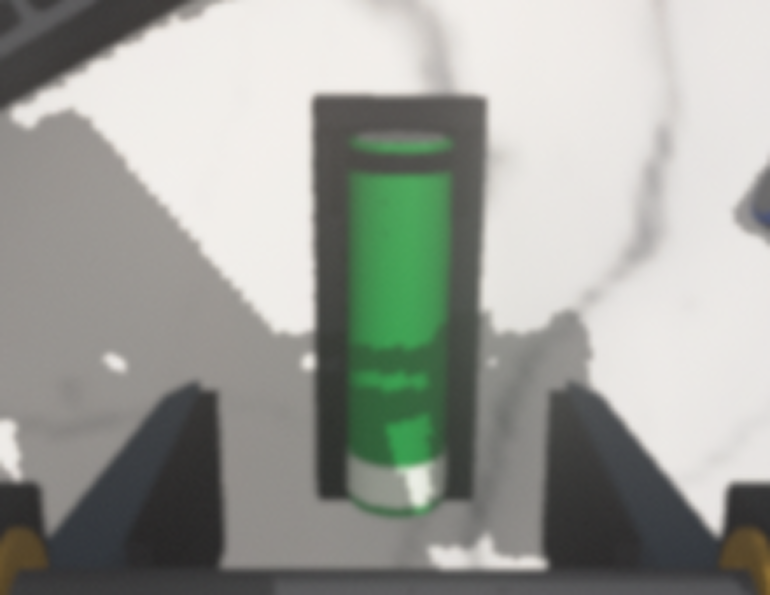

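The stick shows clearly: flat end at crop (400,140), can end with white band at (397,513), axis parallel to tool x and a few pixels right of mid. Its height comes from two wrist places, w2 and w3.

Run:
```python
from h import *
m=env.camera_model("wrist")
m2=dict(m,camera_from_world=np.load("w2.npy"));m3=dict(m,camera_from_world=np.load("w3.npy"))
w2=cv2.cvtColor(cv2.imread("pics/w2.png"),4);w3=cv2.cvtColor(cv2.imread("pics/w3.png"),4)
def edge(w,c,lo,hi): # largest rise of green along column
    g=w[lo:hi,c-1:c+2,1].mean(1).astype(float)-w[lo:hi,c-1:c+2,0].mean(1);d=np.diff(g);i=d.argmax();return lo+i+.5,d[i]
r2=edge(w2,263,245,262);r3=edge(w3,264,143,156);print(r2,r3)
print("body start",tri([ray(m2,263,r2[0]),ray(m3,264,r3[0])]))
for z in(36,38,40):
    a=onz(m3,(264.3,139.5),z);b=onz(m3,(263,246.5),z);c=(a+b)/2;d=b-a
    print(z,a.round(1),b.round(1),c.round(1),np.linalg.norm(d).round(1),np.degrees(np.arctan2(d[1],d[0])).round(2))
s=env.state();p=np.array(s["ee_pos"]);y=np.radians(s["ee_rot"][2])
a=onz(m3,(264.3,139.5),38);b=onz(m3,(263,246.5),38);u=(b-a)/np.linalg.norm(b-a)
# stick origin = 54 from flat end; grip point s=+8
for q in (a+u*62,b-u*42):
    D=q-p;print("tool dx,dy",D[0]*np.cos(y)+D[1]*np.sin(y),D[0]*np.sin(y)-D[1]*np.cos(y))
```

```text
(np.float64(250.5), np.float64(17.33333333333333)) (np.float64(149.5), np.float64(34.333333333333314))
body start (array([437.24235271, 167.05795905,  38.39797264]), [0.1677005830756731, 0.16770058307570967])
36 [429.1 169.1  36. ] [530.3 144.1  36. ] [479.7 156.6  36. ] 104.3 -13.91
38 [428.8 169.1  38. ] [529.2 144.3  38. ] [479.  156.7  38. ] 103.4 -13.91
40 [428.6 169.2  40. ] [528.2 144.5  40. ] [478.4 156.8  40. ] 102.6 -13.91
tool dx,dy -11.32966993333076 3.7062923512191475
tool dx,dy -10.773862982430034 3.7106908486195946
```

```bash
python3 -m jog '{"jaw":[50,50,50,50,50,50],"slide":[[-0.37,0.12,0.5],[0,0,0.9],[0,0,0.9],[0,0,0.8],[0,0,0.44],[0,0,0]],"spin":[0,0,0,0,0,0]}' 12
python3 -m jog '{"jaw":[20,20,20,20,20,20],"slide":[[0,0,0],[0,0,0],[0,0,0],[0,0,0],[0,0,0],[0,0,0]],"spin":[0,0,0,0,0,0]}' 12
```

```text
time_s: 3.65
ee_pos: [486.9, 153.9, 10.5]
ee_rot: [-179.9, -0.2, 166.6]
force: [-0.3, 0.5, -0.1]
gripper_width: 50.3
gripper_force: 0.0
time_s: 4.25
ee_pos: [490.0, 154.5, 12.8]
ee_rot: [179.9, 0.1, 166.5]
force: [-0.2, 0.9, 6.7]
gripper_width: 28.0
gripper_force: 12.0
```

```bash
python3 -m jog '{"jaw":[20,20,20,20,20,20,20],"slide":[[0,0,-0.3],[0,0,-0.6],[0,0,-0.9],[0,0,-0.9],[0,0,-0.9],[0,0,-0.9],[0,0,0]],"spin":[0,0,0,0,0,0,0]}' 
python3 -m jog '{"jaw":[20,20,20,20,20,20,20,20,20,20],"slide":[[-0.65,-0.63,0],[-0.65,-0.63,0],[-0.65,-0.63,0],[-0.65,-0.63,0],[-0.65,-0.63,0],[-0.65,-0.63,0],[-0.65,-0.63,0],[-0.65,-0.63,0],[0,0,0],[0,0,0]],"spin":[0,0,0,0,0,0,0,0,-0.6,-0.6]}'
python3 -m jog '{"jaw":[20,20],"slide":[[0,0,0],[0,0,0]],"spin":[0,0]}'
python3 - <<'E'
from h import *
m,w=wlook("w4");print(env.state()["ee_pos"],env.state()["ee_rot"])
cv2.imwrite("pics/w4b.png",cv2.resize(w,(800,600),interpolation=cv2.INTER_CUBIC)[:,:,::-1])
E
```

```text
time_s: 4.95
ee_pos: [491.5, 154.4, 150.3]
ee_rot: [179.8, 0.4, 166.6]
force: [0.3, -0.1, -1.8]
gripper_width: 27.9
gripper_force: 12.0
time_s: 5.95
ee_pos: [605.1, -30.4, 144.7]
ee_rot: [-180.0, -0.2, 176.3]
force: [-0.8, -0.0, -0.8]
gripper_width: 28.3
gripper_force: 12.0
time_s: 6.15
ee_pos: [605.2, -29.4, 145.6]
ee_rot: [-180.0, -0.1, 176.1]
force: [-0.4, 0.2, -2.7]
gripper_width: 27.4
gripper_force: 12.0
[605.33599154 -29.27374156 145.90163218] [-1.79998867e+02 -8.95095620e-02  1.76074817e+02]
```

View pics/w4b.png

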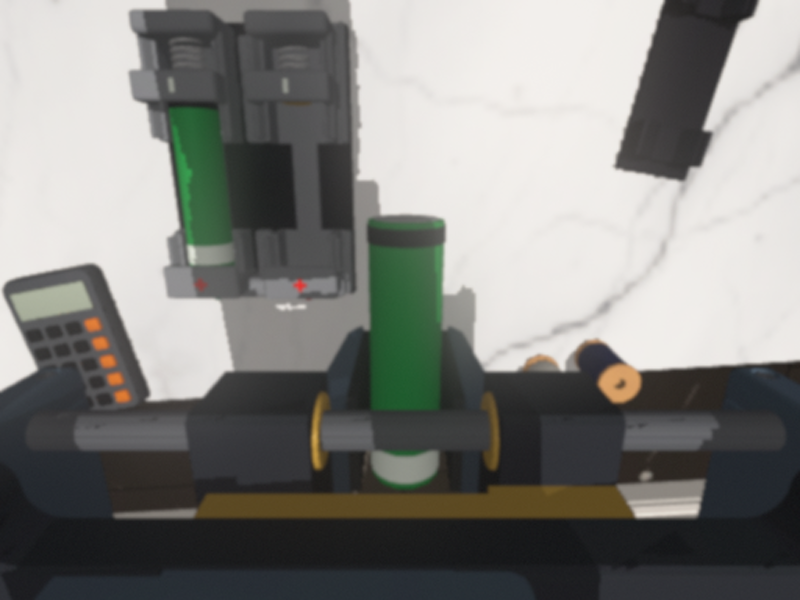

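The held stick is level: flat end at (406,225), white band at (405,465), grip near the middle. The charger is at upper left: empty-bay strap mark (285,86) and red plus (300,286), and for the loaded bay (172,86) and (200,285). I triangulate these marks across the wrist and top views.

```bash
cat > mk.py <<'E'
from h import *
def cen(w,box,kind):
    x0,y0,x1,y1=[int(v) for v in box];c=w[y0:y1,x0:x1].astype(float)
    if kind=="r": g=np.clip(c[...,0]-c[...,1:].max(2)-25,0,None)
    else: g=c.min(2); g=np.clip(g-np.median(g)-35,0,None)
    ys,xs=np.mgrid[y0:y1,x0:x1];return np.array([(g*xs).sum(),(g*ys).sum()])/max(g.sum(),1e-9)
E
python3 - <<'E'
from mk import *
mt=env.camera_model("top");mw=dict(env.camera_model("wrist"),camera_from_world=np.load("w4.npy"));msn=env.camera_model("scene")
t=cv2.cvtColor(cv2.imread("pics/top0.png"),4);w=cv2.cvtColor(cv2.imread("pics/w4.png"),4);sc=cv2.cvtColor(cv2.imread("pics/scene0.png"),4)
k=1.5625
def wb(x,y,r=8):return (x/k-r,y/k-r,x/k+r,y/k+r)
def tb(x,y,r=3):return (205+x/5-r,110+y/5-r,205+x/5+r+1,110+y/5+r+1)
pts={"plusE":(wb(300,286),tb(590,128),"r"),"plusL":(wb(200,285),tb(707,130),"r"),"strapE":(wb(285,86,5),tb(597,332),"w"),"strapL":(wb(172,86,5),tb(716,334),"w")}
W={}
for n,(a,b,kd) in pts.items():
    pw=cen(w,a,kd);pt=cen(t,b,kd);x,r=tri([ray(mw,*pw),ray(mt,*pt)])
    print(n,pw.round(1),pt.round(1),x.round(1),np.round(r,1),"wrist@47/51",onz(mw,pw,47).round(1)[:2],onz(mw,pw,51).round(1)[:2],"top@",onz(mt,pt,47).round(1)[:2],onz(mt,pt,51).round(1)[:2],"scenepx",proj(msn,x).round(1))
E
```

```text
plusE [191.6 182.2] [322.5 135.2] [592.9 -95.3  44.3] [0.7 0.7] wrist@47/51 [592.4 -95.2] [591.4 -94.2] top@ [591.6 -94. ] [590.  -93.2] scenepx [348.8 200.4]
plusL [127.9 181.8] [345.9 135.6] [ 586.8 -155.8   48.7] [0.6 0.6] wrist@47/51 [ 587.7 -157.1] [ 586.8 -155.1] top@ [ 586.9 -155.9] [ 585.4 -154.7] scenepx [364.6 213.3]
strapE [182.   54.5] [324.  176.2] [478.9 -86.9  48.6] [0.5 0.5] wrist@47/51 [478.6 -87.9] [479.3 -86.9] top@ [479.2 -86.7] [478.2 -85.9] scenepx [311.4 214.1]
strapL [109.1  53.9] [348.  176.5] [ 474.2 -148.3   50.4] [0.7 0.7] wrist@47/51 [ 473.8 -150.6] [ 474.6 -148.7] top@ [ 474.8 -148.5] [ 473.7 -147.4] scenepx [327.  228.9]
```

Run:
```python
from mk import *
mw=dict(env.camera_model("wrist"),camera_from_world=np.load("w4.npy"))
w=cv2.cvtColor(cv2.imread("pics/w4.png"),4).astype(int)
print([w[r,260].tolist() for r in range(134,160,2)])
p=np.array([605.3,-29.4,145.8]);y=np.radians(176.1);X=np.array([np.cos(y),np.sin(y)]);Y=np.array([np.sin(y),-np.cos(y)])
for q in ((260,137.5),(236.5,150),(284.5,150),(260,157)):
    o=onz(mw,q,145.8+(25.5 if q[0]==260 else 11.5))[:2]-p[:2];print(q,"tool x,y",o@X,o@Y)
b=np.array([535.1,-90.8])-p[:2];print("bay in tool x,y",b@X,b@Y,env.state()["ee_pos"])
```

```text
[[233, 231, 227], [212, 208, 202], [125, 124, 121], [106, 106, 104], [92, 105, 92], [73, 108, 77], [69, 97, 72], [69, 73, 67], [68, 69, 66], [66, 67, 64], [65, 66, 63], [64, 67, 63], [64, 80, 64]]
(260, 137.5) tool x,y 64.72130712394967 0.02111853617519177
(236.5, 150) tool x,y 56.34990612921372 -13.053796998964252
(284.5, 150) tool x,y 56.32297037231 13.708190187706926
(260, 157) tool x,y 54.846202756599936 0.01883815334403849
bay in tool x,y 65.86129752741317 -66.0324881252066 [605.33599154 -29.27374156 145.90163218]
```

```bash
python3 -m jog '{"jaw":[20,20,20,20,20,20,20],"slide":[[0.4,-0.8,0],[0.5,-0.8,0],[0.55,-0.6,0.4],[0,0,0.8],[0,0,0.8],[0,0,0.75],[0,0,0]],"spin":[0,0,0,0,0,0,0]}'
python3 -m jog '{"jaw":[20,20,20],"slide":[[0,0,0],[0,0,0],[0,0,0]],"spin":[0,0,0]}' 5
python3 - <<'E'
from mk import *
s=env.state();b=np.array([535.1,-90.8]);y=np.radians(-3.9);d=np.array(s["ee_pos"][:2])-b
print("bay X,Y",d@[np.cos(y),np.sin(y)],d@[-np.sin(y),np.cos(y)],s["ee_pos"],s["ee_rot"])
m,w=wlook("w5");a=env.grab_frame("scene")
A=cv2.resize(a[170:270,280:400],(480,400),interpolation=cv2.INTER_CUBIC);B=cv2.resize(w[30:280,150:350],(320,400),interpolation=cv2.INTER_CUBIC)
cv2.imwrite("pics/c5.png",np.hstack([A,B])[:,:,::-1])
E
```

```text
time_s: 6.9
ee_pos: [555.4, -91.7, 61.3]
ee_rot: [180.0, -0.4, 176.1]
force: [-0.8, -0.4, -1.3]
gripper_width: 27.7
gripper_force: 12.0
time_s: 7.2
ee_pos: [559.0, -92.3, 65.6]
ee_rot: [-180.0, 0.2, 176.1]
force: [-0.1, -1.2, -1.6]
gripper_width: 27.8
gripper_force: 5.0
bay X,Y 23.995115177038688 0.1062859473763913 [559.04677825 -92.32599491  65.59389613] [-1.79985447e+02  1.56165034e-01  1.76148889e+02]
```

View pics/c5.png

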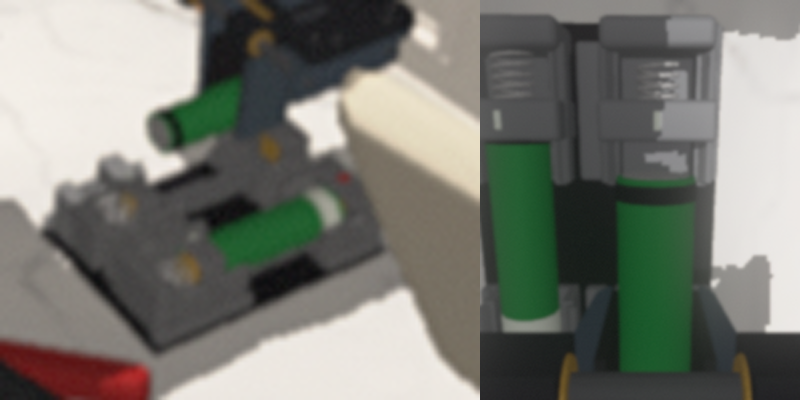

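The left panel (scene) shows the stick level over the empty bay, flat end at (160,130). The right panel (wrist) shows it in line with the bay, flat end at (655,180) in front of the strap (657,118). Lowering the can end onto the lip with a light grip.

```bash
python3 -m jog '{"jaw":[20,20,20,20,20,20],"slide":[[0,0,0.2],[0,0,0.2],[0,0,0],[0,0,0],[0,0,0],[0,0,0]],"spin":[0,0,0,0,0,0]}' 5
python3 -m jog '{"jaw":[20,20,20,20,20,20],"slide":[[0,0,0.1],[0,0,0.1],[0,0,0.1],[0,0,0],[0,0,0],[0,0,0]],"spin":[0,0,0,0,0,0]}' 5
```

```text
time_s: 7.9
ee_pos: [558.2, -92.3, 52.3]
ee_rot: [180.0, 0.0, 176.1]
force: [0.2, 0.5, -1.6]
gripper_width: 27.9
gripper_force: 5.0
time_s: 8.5
ee_pos: [558.6, -92.3, 43.2]
ee_rot: [180.0, 0.1, 176.1]
force: [0.5, 0.2, -2.4]
gripper_width: 27.5
gripper_force: 5.0
```

```bash
cat > pitch.py <<'E'
from mk import *
from scipy.optimize import brentq
def bay(p):
    y=np.radians(-3.9);d=np.array(p[:2])-[535.1,-90.8];return np.array([d@[np.cos(y),np.sin(y)],d@[-np.sin(y),np.cos(y)],p[2]-26])
def world(q):
    y=np.radians(-3.9);return np.array([535.1+q[0]*np.cos(y)-q[1]*np.sin(y),-90.8+q[0]*np.sin(y)+q[1]*np.cos(y),q[2]+26])
def row(w,lo=60,hi=235):
    g=(w[lo:hi,256:264,1].astype(float)-w[lo:hi,256:264,0]).mean(1);g=cv2.GaussianBlur(g[:,None],(1,5),0)[:,0]
    # start of longest green run
    r=np.nonzero(g<13)[0];i=r[r<len(g)-3].max();return lo+i+(13-g[i])/(g[i+1]-g[i])
def pitch(m,w,tcp,g=8,h=11.5):
    v=row(w);b=bay(tcp)
    def f(t):
        t=np.radians(t);a=-(54+g-8.6)
        q=b+[a*np.cos(t)-14*np.sin(t),0,h+a*np.sin(t)+14*np.cos(t)];return proj(m,world(q))[1]-v
    t=np.linspace(-10,45,111);F=np.array([f(x) for x in t]);i=np.nonzero(F[1:]*F[:-1]<0)[0]
    return v,[round(brentq(f,t[j],t[j+1]),1) for j in i]
E
python3 - <<'E'
from pitch import *
m0=env.camera_model("wrist");w=cv2.cvtColor(cv2.imread("pics/w5.png"),4)
print(pitch(dict(m0,camera_from_world=np.load("w5.npy")),w,[559,-92.3,63.5]))
P=np.array(env.state()["ee_pos"]);m,w=wlook("w6");print(bay(P),pitch(m,w,P))
a=env.grab_frame("scene");cv2.imwrite("pics/s6.png",a[:,:,::-1])
print(env.state()["force"])
E
```

```text
(np.float64(156.8244680851064), [2.9])
[23.50780924  0.11629787 17.2365371 ] (np.float64(146.2773623385452), [])
[ 0.17308309 -0.19434822 -1.62327292]
```

Run:
```python
from pitch import *
m=dict(env.camera_model("wrist"),camera_from_world=np.load("w6.npy"));w=cv2.cvtColor(cv2.imread("pics/w6.png"),4)
b=bay(env.state()["ee_pos"])
for t0 in(0,5,10,15,20,25):
    t=np.radians(t0);q=[b+[a*np.cos(t)-r*np.sin(t),0,11.5+a*np.sin(t)+r*np.cos(t)] for a,r in((-53.4,14),(-62,14),(-62,-14))];print(t0,[proj(m,world(x)).round(1).tolist() for x in q], (b+[0,0,0]).round(1),(q[2]).round(1))
for r in range(126,160,2): print(r,w[r,255:266].mean(0).round().tolist(),end=' ')
s=cv2.cvtColor(cv2.imread("pics/s6.png"),4)
print(proj(env.camera_model("scene"),world(q[1])))
B=cv2.resize(w[80:230,150:350],(400,300),interpolation=cv2.INTER_CUBIC);A=cv2.resize(s[180:255,290:390],(400,300),interpolation=cv2.INTER_CUBIC);cv2.imwrite("pics/c6.png",np.hstack([A,B])[:,:,::-1])
```

```text
0 [[260.2, 159.6], [260.2, 142.7], [260.1, 136.7]] [23.5  0.1 17.3] [-38.5   0.1  14.8]
5 [[260.1, 156.0], [260.2, 139.5], [260.0, 138.2]] [23.5  0.1 17.3] [-37.1   0.1   9.4]
10 [[260.1, 153.4], [260.1, 137.3], [260.0, 140.3]] [23.5  0.1 17.3] [-35.2   0.1   4.2]
15 [[260.1, 151.7], [260.1, 136.2], [260.0, 143.0]] [23.5  0.1 17.3] [-32.8   0.1  -0.8]
20 [[260.1, 150.7], [260.1, 136.0], [260.0, 146.2]] [23.5  0.1 17.3] [-30.    0.1  -5.6]
25 [[260.1, 150.6], [260.1, 136.6], [259.9, 149.9]] [23.5  0.1 17.3] [-26.8   0.1 -10.1]
126 [85.0, 85.0, 86.0] 128 [110.0, 110.0, 111.0] 130 [134.0, 134.0, 136.0] 132 [133.0, 134.0, 135.0] 134 [97.0, 113.0, 100.0] 136 [46.0, 89.0, 55.0] 138 [41.0, 55.0, 45.0] 140 [41.0, 43.0, 42.0] 142 [40.0, 43.0, 41.0] 144 [40.0, 43.0, 41.0] 146 [40.0, 45.0, 41.0] 148 [39.0, 78.0, 48.0] 150 [39.0, 94.0, 52.0] 152 [39.0, 95.0, 52.0] 154 [38.0, 94.0, 51.0] 156 [38.0, 94.0, 51.0] 158 [38.0, 94.0, 51.0] [317.13229547 213.96634965]
```

View pics/c6.png

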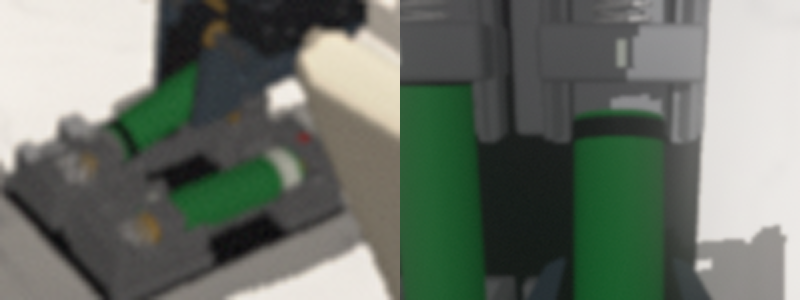

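The scene panel shows the stick pitched stud-up, flat end at (120,140), clearly steeper than the loaded one. The wrist panel shows its black band at (617,128), lined up with the strap. Pitch comes from the slope in the scene view.

```bash
cat > slope.py <<'E'
from pitch import *
def slope(s,box=(316,196,342,224)):
    x0,y0,x1,y1=box;h=cv2.cvtColor(s,cv2.COLOR_RGB2HSV);k=cv2.inRange(h,(50,110,25),(80,255,255))[y0:y1,x0:x1]
    n,l,st,c=cv2.connectedComponentsWithStats(k);i=1+st[1:,4].argmax();out=[]
    ys,xs=np.nonzero(l==i)
    U=[(x,ys[xs==x].min()) for x in np.unique(xs)];D=[(x,ys[xs==x].max()) for x in np.unique(xs)]
    return st[i,4],U,D,x0,y0
def pred(b,t):
    ms=env.camera_model("scene");t=np.radians(t);o=[]
    for a in(-50,-15):
        q=b+[a*np.cos(t),0,11.5+a*np.sin(t)];o.append(proj(ms,world(q)))
    d=o[1]-o[0];return o,np.degrees(np.arctan2(-d[1],d[0])).round(1)
E
python3 - <<'E'
from slope import *
s=cv2.cvtColor(cv2.imread("pics/s6.png"),4)
N,U,D,x0,y0=slope(s);print(N,[(int(x+x0),int(y+y0)) for x,y in U],[(int(x+x0),int(y+y0)) for x,y in D])
b=bay(env.state()["ee_pos"])
for t in(0,10,15,20,25,30):print(t,pred(b,t)[1],np.round(pred(b,t)[0],1).tolist())
E
```

```text
220 [(319, 211), (320, 209), (321, 208), (322, 208), (323, 207), (324, 206), (325, 206), (326, 205), (327, 204), (328, 204), (329, 202), (330, 201), (331, 200), (332, 199), (333, 199), (334, 198), (335, 197), (336, 197), (337, 196), (338, 196)] [(319, 212), (320, 213), (321, 213), (322, 215), (323, 216), (324, 216), (325, 216), (326, 216), (327, 215), (328, 214), (329, 214), (330, 213), (331, 213), (332, 212), (333, 212), (334, 211), (335, 210), (336, 209), (337, 209), (338, 204)]
0 22.0 [[321.7, 208.1], [333.3, 203.4]]
10 29.3 [[321.6, 210.7], [333.2, 204.2]]
15 32.6 [[321.8, 211.9], [333.3, 204.6]]
20 35.7 [[322.0, 213.0], [333.3, 204.9]]
25 38.7 [[322.4, 214.0], [333.4, 205.2]]
30 41.7 [[322.9, 215.0], [333.6, 205.5]]
```

```bash
python3 -m jog '{"jaw":[20,20,20,20,20],"slide":[[0,0,0.05],[0,0,0.05],[0,0,0],[0,0,0],[0,0,0]],"spin":[0,0,0,0,0]}' 5
cat > ck.py <<'E'
from slope import *
import sys
s=env.grab_frame("scene");m,w=wlook(sys.argv[1])
cv2.imwrite(f"pics/{sys.argv[1]}s.png",s[:,:,::-1])
N,U,D,x0,y0=slope(s)
def fit(L): 
    L=np.array(L);L=L[(L[:,0]>=L[:,0].min()+3)&(L[:,0]<=L[:,0].max()-2)&(L[:,1]>0)];return np.degrees(np.arctan(-np.polyfit(L[:,0],L[:,1],1)[0])).round(1)
st=env.state();b=bay(st["ee_pos"]);print("bay TCP",b.round(1),"slopes",fit(U),fit(D),"pred",{t:pred(b,t)[1] for t in(0,5,10,15,20,25,30)},"flat rim",[(int(x+x0),int(y+y0)) for x,y in U[:2]],"row",row(w,100).round(1))
print("F",np.round(st["force"],1),"torque",np.round(st["torque"],2),st["time_s"])
for t0 in(0,5,10,15,20,25,28):
    t=np.radians(t0);print(t0,[proj(m,world(b+[a*np.cos(t)-r*np.sin(t),0,11.5+a*np.sin(t)+r*np.cos(t)]))[1].round(1) for a,r in((-53.4,14),(-62,14))],end=' ')
E
python3 ck.py w7
```

```text
time_s: 9.1
ee_pos: [558.0, -92.3, 40.2]
ee_rot: [180.0, -0.0, 176.1]
force: [0.1, -0.4, -1.7]
gripper_width: 27.6
gripper_force: 5.0
bay TCP [23.   0.1 14.2] slopes 45.4 30.2 pred {0: np.float64(22.1), 5: np.float64(25.8), 10: np.float64(29.3), 15: np.float64(32.6), 20: np.float64(35.7), 25: np.float64(38.7), 30: np.float64(41.7)} flat rim [(319, 214), (320, 212)] row 145.6
F [-0.7  0.  -1.4] torque [ 0.04  0.09 -0.  ] 9.2
0 [np.float64(159.6), np.float64(142.8)] 5 [np.float64(156.1), np.float64(139.5)] 10 [np.float64(153.4), np.float64(137.4)] 15 [np.float64(151.7), np.float64(136.3)] 20 [np.float64(150.8), np.float64(136.1)] 25 [np.float64(150.7), np.float64(136.7)] 28 [np.float64(150.9), np.float64(137.5)]
```

The pitch is about 24–25 degrees with almost no reaction force. I firm up the grip and slide the flat end in under the strap.

```bash
python3 -m jog '{"jaw":[20,20,20,20,20,20,20,20],"slide":[[0,0,0],[0,0,0],[0,0,0],[0.14,0,0],[0.14,0,0],[0.14,0,0],[0,0,0],[0,0,0]],"spin":[0,0,0,0,0,0,0,0]}' 30
python3 ck.py w8
```

```text
time_s: 10.0
ee_pos: [546.1, -91.6, 40.6]
ee_rot: [-180.0, 0.1, 176.1]
force: [1.8, -0.1, -0.1]
gripper_width: 27.5
gripper_force: 30.0
bay TCP [11.   0.  14.5] slopes 45.4 24.3 pred {0: np.float64(22.1), 5: np.float64(25.8), 10: np.float64(29.3), 15: np.float64(32.6), 20: np.float64(35.7), 25: np.float64(38.7), 30: np.float64(41.7)} flat rim [(316, 213), (317, 213)] row 145.7
F [ 2.3 -0.1 -1. ] torque [-0.01 -0.4  -0.01] 10.1
0 [np.float64(159.6), np.float64(142.8)] 5 [np.float64(156.1), np.float64(139.5)] 10 [np.float64(153.4), np.float64(137.4)] 15 [np.float64(151.7), np.float64(136.2)] 20 [np.float64(150.8), np.float64(136.0)] 25 [np.float64(150.6), np.float64(136.6)] 28 [np.float64(150.9), np.float64(137.4)]
```

Contact with the spring shows as +2.3 N, where predicted. Pressing on.

```bash
python3 -m jog '{"jaw":[20,20,20,20,20,20],"slide":[[0.1,0,0.03],[0.1,0,0.04],[0.09,0,0.04],[0,0,0],[0,0,0],[0,0,0]],"spin":[0,0,0,0,0,0]}' 30
python3 ck.py w9
```

```text
time_s: 10.7
ee_pos: [540.9, -91.3, 39.1]
ee_rot: [-180.0, 0.5, 176.1]
force: [7.3, 0.3, 5.7]
gripper_width: 27.6
gripper_force: 30.0
bay TCP [ 5.8 -0.1 13.1] slopes 46.0 20.9 pred {0: np.float64(22.1), 5: np.float64(25.8), 10: np.float64(29.3), 15: np.float64(32.6), 20: np.float64(35.7), 25: np.float64(38.7), 30: np.float64(41.7)} flat rim [(316, 213), (317, 212)] row 152.5
F [7.4 0.2 5.9] torque [ 0.07 -1.01  0.01] 10.8
0 [np.float64(160.3), np.float64(143.4)] 5 [np.float64(156.6), np.float64(140.1)] 10 [np.float64(153.9), np.float64(137.8)] 15 [np.float64(152.1), np.float64(136.6)] 20 [np.float64(151.1), np.float64(136.3)] 25 [np.float64(150.8), np.float64(136.8)] 28 [np.float64(151.0), np.float64(137.5)]
```

```bash
cat > st.py <<'E'
from pitch import *
from scipy.optimize import brentq
st=env.state();b=bay(st["ee_pos"]);zg=b[2]+11.5
try:
    t=brentq(lambda t:62*np.sin(t)+14*np.cos(t)-14-zg,-.2,1.2);xb=b[0]-62*np.cos(t)+14*np.sin(t)
    print("xg,y,zg",b[0].round(1),b[1].round(1),zg.round(1),"th",np.degrees(t).round(1),"c geom",(-50-xb+23*np.tan(max(t,0))).round(1),"c force",round((st["force"][0]-2.7)/.9,1))
except Exception as e: print(b,e)
print(np.round(st["force"],1),np.round(st["torque"],2))
E
python3 -m jog '{"jaw":[20,20,20,20,20,20],"slide":[[0.08,0,0.03],[0.08,0,0.03],[0.08,0,0.03],[0,0,0],[0,0,0],[0,0,0]],"spin":[0,0,0,0,0,0]}' 35
python3 st.py
```

```text
time_s: 11.4
ee_pos: [536.7, -91.1, 37.5]
ee_rot: [-180.0, 0.9, 176.1]
force: [11.2, 1.1, 8.1]
gripper_width: 27.8
gripper_force: 35.0
xg,y,zg 1.6 -0.2 23.0 th 22.9 c geom 9.7 c force 9.4
[11.2  1.1  8.1] [ 0.19 -1.66 -0.11]
```

```bash
python3 -m jog '{"jaw":[20,20,20,20,20,20],"slide":[[0.08,0,0.04],[0.08,0,0.04],[0.08,0,0.04],[0,0,0],[0,0,0],[0,0,0]],"spin":[0,0,0,0,0,0]}' 40
python3 st.py
```

```text
time_s: 12.0
ee_pos: [532.4, -90.9, 34.8]
ee_rot: [-179.9, 1.3, 176.1]
force: [15.4, 0.9, 7.3]
gripper_width: 27.6
gripper_force: 40.0
xg,y,zg -2.7 -0.3 20.3 th 19.9 c geom 14.5 c force 14.1
[15.4  0.9  7.3] [ 0.27 -2.27 -0.1 ]
```

```bash
python3 -m jog '{"jaw":[20,20,20,20,20,20],"slide":[[0,0,0.08],[0,0,0.08],[0,0,0.08],[0,0,0],[0,0,0],[0,0,0]],"spin":[0,0,0,0,0,0]}' 40
python3 st.py
```

```text
time_s: 12.6
ee_pos: [531.8, -90.9, 27.1]
ee_rot: [-179.9, 1.2, 176.1]
force: [14.5, 1.6, 7.0]
gripper_width: 27.1
gripper_force: 40.0
xg,y,zg -3.3 -0.3 12.6 th 12.0 c geom 15.9 c force 13.1
[14.5  1.6  7. ] [ 0.24 -2.22 -0.13]
```

The force reads less than the geometry predicts, so the stick has slipped slightly in the pads. I push back a little more before lowering.

```bash
python3 -m jog '{"jaw":[20,20,20,20,20],"slide":[[0.06,0,0],[0.06,0,0],[0,0,0],[0,0,0],[0,0,0]],"spin":[0,0,0,0,0]}' 50
python3 st.py
```

```text
time_s: 13.1
ee_pos: [529.6, -90.7, 27.5]
ee_rot: [-179.9, 1.4, 176.1]
force: [16.5, 0.8, 6.3]
gripper_width: 27.2
gripper_force: 50.0
xg,y,zg -5.5 -0.3 13.0 th 12.4 c geom 18.1 c force 15.3
[16.5  0.8  6.3] [ 0.24 -2.62 -0.14]
```

```bash
python3 -m jog '{"jaw":[20,20,20,20,20],"slide":[[0,0,0.07],[0.02,0,0.07],[0.02,0,0.07],[0,0,0],[0,0,0]],"spin":[0,0,0,0,0]}' 50
python3 st.py
```

```text
time_s: 13.6
ee_pos: [528.5, -90.6, 21.3]
ee_rot: [-179.9, 1.4, 176.1]
force: [16.4, 1.2, 8.1]
gripper_width: 27.1
gripper_force: 50.0
xg,y,zg -6.6 -0.3 6.8 th 6.3 c geom 19.2 c force 15.2
[16.4  1.2  8.1] [ 0.3  -2.53 -0.17]
```

```bash
python3 -m jog '{"jaw":[20,20,20,20,20],"slide":[[0,0,0.07],[0.02,0,0.07],[0,0,0.06],[0,0,0],[0,0,0]],"spin":[0,0,0,0,0]}' 50
python3 st.py
```

```text
time_s: 14.1
ee_pos: [527.4, -90.5, 15.0]
ee_rot: [-179.9, 1.3, 176.1]
force: [16.2, 0.8, 6.8]
gripper_width: 27.2
gripper_force: 50.0
xg,y,zg -7.7 -0.3 0.5 th 0.4 c geom 19.8 c force 15.0
[16.2  0.8  6.8] [ 0.35 -2.36 -0.12]
```

Run:
```python
from pitch import *
a=env.grab_frame("scene");m,w=wlook("w10")
A=cv2.resize(a[185:260,290:390],(480,360),interpolation=cv2.INTER_CUBIC);B=cv2.resize(w[60:270,150:330],(309,360),interpolation=cv2.INTER_CUBIC)
cv2.imwrite("pics/c10.png",np.hstack([A,B])[:,:,::-1])
```

```text
(no output)
```

View pics/c10.png

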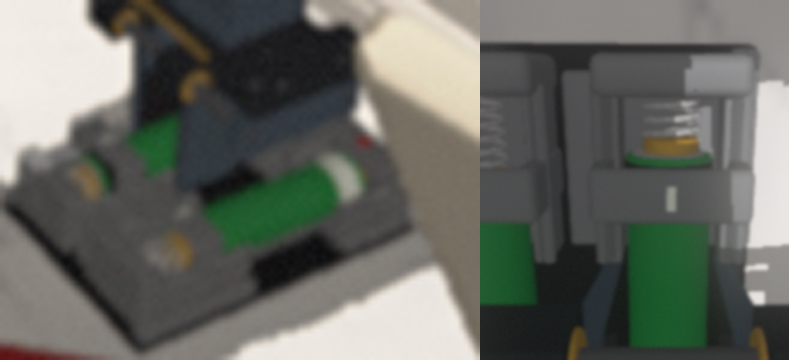

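The stick lies level: in the wrist panel its flat end presses the brass disc at (668,155), and in the scene panel it sits parallel to the loaded one. Easing forward so the spring carries it onto the fixed contact.

```bash
python3 -m jog '{"jaw":[20,20,20,20,20,20,20],"slide":[[-0.1,0,0],[-0.1,0,0],[-0.1,0,0],[-0.1,0,0],[-0.05,0,0],[0,0,0],[0,0,0]],"spin":[0,0,0,0,0,0,0]}' 50
python3 st.py
```

```text
time_s: 14.9
ee_pos: [535.6, -91.1, 13.3]
ee_rot: [-180.0, 0.6, 176.1]
force: [9.0, -0.3, 4.5]
gripper_width: 26.7
gripper_force: 50.0
xg,y,zg 0.5 -0.3 -1.2 th -1.1 c geom 11.7 c force 7.0
[ 9.  -0.3  4.5] [-0.   -1.2  -0.05]
```

```bash
python3 -m jog '{"jaw":[20,20,20,20,20,20],"slide":[[-0.05,0,-0.01],[-0.05,0,-0.02],[-0.04,0,0],[-0.02,0,0],[0,0,0],[0,0,0]],"spin":[0,0,0,0,0,0]}' 40
python3 st.py
```

```text
time_s: 15.5
ee_pos: [538.1, -91.2, 13.3]
ee_rot: [-180.0, 0.4, 176.2]
force: [6.4, -0.5, 3.1]
gripper_width: 27.1
gripper_force: 40.0
xg,y,zg 3.0 -0.2 -1.2 th -1.2 c geom 9.3 c force 4.2
[ 6.4 -0.5  3.1] [-0.11 -0.81 -0.01]
```

```bash
python3 -m jog '{"jaw":[20,20,20,20],"slide":[[-0.05,0,-0.02],[-0.04,0,-0.02],[0,0,0],[0,0,0]],"spin":[0,0,0,0]}' 10
python3 st.py
python3 -m jog '{"jaw":[29,31,33,35,37,37],"slide":[[0,0,0],[0,0,0],[0,0,0],[0,0,0],[0,0,0],[0,0,0]],"spin":[0,0,0,0,0,0]}' 5
python3 st.py
```

```text
time_s: 15.9
ee_pos: [538.9, -91.1, 13.3]
ee_rot: [-180.0, 0.1, 176.1]
force: [5.9, -1.7, -3.4]
gripper_width: 27.7
gripper_force: 10.0
xg,y,zg 3.8 -0.0 -1.2 th -1.1 c geom 8.5 c force 3.5
[ 5.9 -1.7 -3.4] [-0.13 -1.04 -0.05]
time_s: 16.5
ee_pos: [537.8, -90.9, 13.2]
ee_rot: [180.0, -0.0, 176.1]
force: [-0.3, 0.7, 0.3]
gripper_width: 36.9
gripper_force: 0.0
xg,y,zg 2.7 0.1 -1.3 th -1.2 c geom 9.6 c force -3.3
[-0.3  0.7  0.3] [ 0.11 -0.02  0.04]
```

Released cleanly. Now I lift straight up and check numerically against the loaded bay.

```bash
python3 -m jog '{"jaw":[37,37,37,37,37,37,37,37],"slide":[[0,0,-0.3],[0,0,-0.5],[0,0,-0.8],[0,0,-0.9],[0,0,-0.9],[-0.6,0,-0.6],[-0.6,0,0],[0,0,0]],"spin":[0,0,0,0,0,0,0,0]}'
python3 - <<'E'
from pitch import *
m,w=wlook("w11");h=cv2.cvtColor(w,cv2.COLOR_RGB2HSV);k=cv2.inRange(h,(45,90,25),(85,255,255))
n,l,s,c=cv2.connectedComponentsWithStats(k)
for Y in(0,-62):
    print("Y",Y,"predicted px of band end(x=50-?) lip edge/strap edge",proj(m,world([46,Y,14])).round(1),proj(m,world([-48,Y,14])).round(1))
    a=proj(m,world([-40,Y,14]));b=proj(m,world([62,Y,21]))
    T=np.linspace(0,1,60);P=[a+(b-a)*t for t in T]
    V=[w[int(round(p[1])),int(round(p[0]))].astype(int) for p in P if 0<=p[1]<384]
    X=[round(onz(m,p,40)[0:2][0]) for p in P]
    # green->white transition along top line
    g=[v[1]-v[0] for v in V];i=next((j for j in range(5,len(g)) if g[j]<15),None)
    print("green ends at bay x",bay(onz(m,P[i],40)).round(1) if i else None,V[i+2] if i else None)
for i in range(1,n):
    if s[i,4]>150: print(s[i],c[i].round(1),bay(onz(m,c[i],38)).round(1))
t=env.grab_frame("top")
for g in greens(t,40):print("top",g[0],g[1].round(1),np.round(g[2][1],1),g[2][2],bay(onz(env.camera_model("top"),g[1],38)).round(1))
E
```

```text
time_s: 17.3
ee_pos: [576.2, -93.6, 134.8]
ee_rot: [-180.0, 0.2, 176.2]
force: [-0.7, -0.4, -0.3]
gripper_width: 37.0
gripper_force: 0.0
Y 0 predicted px of band end(x=50-?) lip edge/strap edge [259.8 195.4] [259.9  93.8]
green ends at bay x [35.8  0.  14. ] [147 150 141]
Y -62 predicted px of band end(x=50-?) lip edge/strap edge [196.2 195.4] [189.5  93.8]
green ends at bay x [ 35.8 -63.2  14. ] [147 150 140]
[ 179   96   33   87 2495] [195.9 137.8] [ -9.4 -59.3  12. ]
[ 244   97   30   87 2460] [258.9 139.2] [-8.1 -0.9 12. ]
top 301 [321.9 159.2] [28. 10.] 90.0 [-7.2  2.7 12. ]
top 197 [343.1 159. ] [ 7.9 28.2] 2.0454084873199463 [ -6.2 -53.3  12. ]
```

The loaded stick's green ends at the same bay x (35.8 mm) as the built-in one, with the same extent, and the gripper is clear. Handing in.

```bash
python3 -c "
from workcell import env
print(env.job_done())"
```

```text
the job is handed in; nothing more can be done
None
```

The green stick from the caddy is on charge in the empty bay: it lies level and lines up with the built-in stick, held by the spring. I handed the job in at about 17 s of the 48 s, with the gripper clear.

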